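# Lay the graver box down against the bench stop

## Task

The tall, open-topped wooden graver box stands upright in front of the low steel bench stop. With the fingertips only, tip it over away from the stop, let it down gently onto its side (no dropping or knocking over), and push it back so that it lies flat with its bottom flush against the stop and its open mouth facing away from the stop, ready for tools to be slid in. Do not grip or lift the box, and leave the other things on the bench where they are.

Things in the scene. Friction and masses are not known exactly. Their poses are not given: they have to be found in the camera images.
- graver_box: pale wooden box standing upright, empty, open at the top: 56 (x) by 76 (y) by 130 mm tall (z); walls 4 mm, floor 6 mm, so the mouth is 48 x 68 mm inside. Loose, 0.2 to 0.45 kg. Origin: centre of its underside; z points out through the mouth, -x is the broad side with a small brass plate, which faces away from the stop and shall lie on the bench; it starts 5 to 24 mm from the stop, turned up to 0.12 rad to it
- box_mouth (a point): centre of the box's open mouth, level with the rim, 130 mm from its underside along its z. Letting the mouth end drop the last 5 mm is still gentle; turning faster than 4 rad/s is a knock (a free fall from the balance point, about 24 degrees, reaches some 10 rad/s)
- box_front_foot (a point): middle of the lower edge of the box's -x side, 28 mm from the centre of its underside: the edge it turns over on, which stays down on the bench (a rise of more than 15 mm counts as lifting)
- bench_stop: bench stop: a straight steel bar fixed to the bench, 20 mm thick (its x), 150 mm long (its y), 32 mm high, two screws in its top. Origin at the centre of its underside; -x points to the side where the graver box stands, to the robot's right (world -y, within 0.25 rad)
- stop_face (a point): middle of the bar's front face, on the side of the graver box (10 mm from the bar's origin along its -x, 16 mm above the bench); the box's bottom shall come to rest against this face
- punch_cup: copper cup full of dark punches, 55 mm across, 94 mm tall, behind the stop; stands loose; to be left alone. Origin at the centre of its underside
- tin_rear_dark: dark flat tin, 58x87x30 mm, on the far side of the stop; loose; to be left alone. Origin at the centre of its underside
- pliers_red: pliers with red handles, about 53x102x12 mm, lying behind the stop; loose; to be left alone. Origin at the centre of its underside
- pot_white_lid: small pot with a white lid, 45 mm across, 25 mm tall, on the far side of the work; loose; to be left alone. Origin at the centre of its underside
- bench_brush: wooden bench brush, 202 mm long and 23 mm wide, lying on the robot's side of the work; loose; to be left alone. Origin at the centre of its underside
- engraver_white: engraver with a white handle, 88 mm long, 15 mm thick, lying just behind the stop; loose; to be left alone. Origin at the centre of its underside
Mind the look-alikes: they are no part of the job. There is more than one size of the graver_box; the job needs the smaller.

How it is judged:
At the end, for the whole second after the job is handed in: The graver box lies flat on the bench on its -x side (within 0.06 rad), its mouth facing away from the stop, its bottom flush against the stop's front face (centre of the bottom within 6 mm of the face, square to it within 0.06 rad, and within 50 mm of the middle of the bar), at rest and released (angle between graver_box's own x axis and vertical below 0.06 rad and angle between graver_box's own z axis and vertical between 1.51 and 1.63 rad and x of graver_box in the frame of bench_stop above -0.016 m and angle between the z axis of graver_box and the x axis of bench_stop, either way round below 0.06 rad and x of box_mouth in the frame of bench_stop below -0.12 m and y of graver_box in the frame of bench_stop between -0.05 and 0.05 m and height (world z) of graver_box below 0.034 m and linear speed of graver_box below 0.01 m/s and angular speed of graver_box below 0.1 rad/s); the robot touches nothing.
It fails at once if the graver box is dropped or knocked over (turns faster than 4 rad/s) (angular speed of graver_box above 4 rad/s).
It fails at once if the graver box is lifted off the bench (its front lower edge rises over 15 mm) (height (world z) of box_front_foot above 0.015 m).
It fails at once if the graver box is gripped or pressed harder than 60 N (contact force between the fingers and graver_box above 60 N).
It fails at once if another thing on the bench is moved more than 20 mm (distance of any of punch_cup, tin_rear_dark, pliers_red, pot_white_lid, bench_brush, engraver_white from where it was at the start of the episode above 0.02 m).
It also fails if it takes over 72 s, if anything falls off the work surface, if the arm or the gripper's body presses on something with over 40 N, if the wrist force passes 120 N, or if a joint passes its speed limit or range.

## Robot

A 6-joint arm with a two-finger parallel gripper is mounted at the origin on a cart in front of the work surface, level with it; the furniture and walls round the work are solid. World frame = base frame: x ahead of the robot, y to its left, z up, the work surface at z = 0. Lengths are in m, angles in rad, forces in N, time in s.
With the tool pointing down it reaches from about 0.35 to 0.975 m from the base axis. Payload 4.9 kg.
Tool frame: the origin (TCP) lies at the very end of the fingers, on their centre line; the grasp point (between the pads) lies manip.grip_point_offset behind it (manip.grip_point_offset is the distance from the TCP to the grasp point, in m); z points along the fingers, y is the line along which they close (so a half turn about z gives the same grasp; the last joint's range is limited). The gripper opens to 85 mm and grips with 20 to 120 N. Pads are 22 mm wide; open, the fingers measure 114 mm over their backs; the gripper's body (76 mm by 85 mm) begins 54 mm behind the grasp point. The pads swing forward as they close: fully open they stand 13 mm farther back than shut.
Start: joints at [1.204, 0.053, 1.613, -0, 1.476, -0.119], TCP at [0.153, 0.606, 0.231] pointing down, gripper open.
Joint ranges: [-3.01, 3.01], [-1.01, 2.22], [0.06, 2.58], [-1.02, 4.17], [0.09, 2.62], [-3.14, 3.14]. Speed limits (rad/s): [2.57, 2.57, 3.14, 3.14, 3.14, 3.14].

## Interface

Orientations are given as a unit quaternion [w, x, y, z].
In Python, from plant import manip gives the robot as it stands.
- The arm moves only by the shell command python3 -m crank 'ROWS' [OPENING]. ROWS is JSON, a list of rows, each an object of numbers: "x", "y", "z": the shift along the tool's x, y, z in cm; "turn": the turn about the tool's z in rad. In form: [{"x": .., "y": .., "z": .., "turn": ..}, ...]. A call has 1 to 5 rows; each row shifts and turns the commanded pose from where the row before left it, along the tool's axes as they then stand; what a row does not reach is not made up. A row lasts 1/10 s, in which the tool goes at most 50 mm and 8.59 degrees, less where a joint would pass 70% of its speed; a pose out of reach is approached as far as the arm can. A call with a gripper value outside its range is refused whole. OPENING is the opening in per cent of the stroke, from 0 (shut) to 100 (fully open), set as the call begins (- or left out, the last holds). The fingers move at their own pace and stop on an object; the grip force is fixed at half the most. Time passes only in rows, so rows that do not move let the fingers close. It gives the time, the measured TCP pose, the force, the opening and the grip force at its end, in the units of the state.
- manip.state(): the state, without advancing time (a new reading comes with each control period).
- manip.grab_frame(name): name is "side" or "top"; returns (picture, depth): 400x640x3 uint8, red, green, blue; 400x640 float32, m along the optical axis (not along the pixel's ray), 0 where there is no reading.
- manip.camera_model(name): a dict with "mtx" (3x3 intrinsics, pixels), "k1" (the pictures are not rectified: a ray, as slopes to the right and down, at radius r is drawn at 1 + k1 r^2 times it, then the intrinsics apply), "world_to_cam" (4x4, takes a point from world to camera coordinates). Camera axes: x right, y down, z forward; pixel columns grow to the right and rows downward; lengths in m; the calibration is good to about 2 mm. A picture is of the moment at which its call begins. camera_model takes no time and is no camera call.
- manip.job_done(): hands the job in; it is judged then, once.
The state is a dict: "time": time; "joint_pos": joint angles; "joint_vel": joint speeds; "joint_efforts": joint torques, N m; "tool_pos": TCP position; "tool_rot": TCP orientation; "contact_force": force on the tool from outside, world axes, zero at the start; "ft_torque": the same for the moment, N m; "gripper_width": opening from 0.0 (shut) to 1.0 (fully open); "grasp_force": force on a finger pad.
Only numpy, scipy, OpenCV 4.12 (cv2) and the standard library are available. Lean on these libraries where they do the work, as an engineer would, in place of code of your own. Each camera call takes 0.05 s, during which the arm holds its last target. There are 200 camera calls.

## Working session

There is one attempt and no reset: what is moved stays moved. The work goes in short steps, Python scripts to look and compute and a shell command to move; the robot and the scene stay as the last step left them, time stands still between calls to the robot, and variables do not carry over. Pictures are saved under pics/ and viewed, at most 10 in all, crops included, and the job is handed in when it is done.

```bash
ls; mkdir -p pics
cat > h.py <<'E'
import numpy as np, cv2
from plant import manip
def cam(n):
    c=manip.camera_model(n); return np.array(c["mtx"]),c["k1"],np.array(c["world_to_cam"])
def ray(n,u,v):
    K,k1,T=cam(n); x=(u-K[0,2])/K[0,0]; y=(v-K[1,2])/K[1,1]
    p=cv2.undistortPoints(np.array([[[u,v]]],float),K,np.array([k1,0,0,0.]))[0,0]
    R=T[:3,:3]; return -R.T@T[:3,3], R.T@np.array([p[0],p[1],1])
def onz(n,u,v,z):
    o,d=ray(n,u,v); return o+d*(z-o[2])/d[2]
def proj(n,P):
    K,k1,T=cam(n); q=T[:3,:3]@np.asarray(P)+T[:3,3]
    s=q[:2]/q[2]; s=s*(1+k1*(s@s)); return K[:2,:2]@s+K[:2,2]
def cloud(n,depth):
    K,k1,T=cam(n); h,w=depth.shape; uu,vv=np.meshgrid(np.arange(w),np.arange(h))
    p=cv2.undistortPoints(np.stack([uu,vv],-1).reshape(-1,1,2).astype(float),K,np.array([k1,0,0,0.]))[:,0]
    c=np.c_[p,np.ones(len(p))]*depth.reshape(-1,1)
    return ((c-T[:3,3])@T[:3,:3]).reshape(h,w,3)
def snap(n,name):
    im,d=manip.grab_frame(n); cv2.imwrite(f"pics/{name}.png",im[...,::-1]); return im,d
E
python3 - <<'E'
from h import *
for n in("top","side"):
    im,d=snap(n,n+"0"); np.savez(n+"0.npz",im=im,d=d); print(n,cam(n),(d>0).mean())
print(manip.state(),manip.grip_point_offset)
E
```

```text
pics
top (array([[419.95334428,   0.        , 321.89355957],
       [  0.        , 419.95334428, 199.2237158 ],
       [  0.        ,   0.        ,   1.        ]]), -0.014242835574035193, array([[-0.01074692, -0.99939345,  0.03312463, -0.03769926],
       [-0.99964762,  0.00993377, -0.02461603,  0.50810402],
       [ 0.02427204, -0.03337751, -0.99914804,  0.95091724],
       [ 0.        ,  0.        ,  0.        ,  1.        ]])) 0.99609765625
side (array([[493.85740672,   0.        , 320.78757648],
       [  0.        , 493.85740672, 204.17615747],
       [  0.        ,   0.        ,   1.        ]]), -0.09337620815352933, array([[-0.73218941, -0.68108668,  0.00442804,  0.37015052],
       [-0.58108976,  0.62127182, -0.52569575,  0.39137539],
       [ 0.35529335, -0.38748195, -0.85066114,  0.88030602],
       [ 0.        ,  0.        ,  0.        ,  1.        ]])) 0.99608984375
{'time': 0.1, 'joint_pos': array([ 1.20399174e+00,  5.32953487e-02,  1.61415218e+00,  1.12938362e-05,
        1.47598015e+00, -1.19025525e-01]), 'joint_vel': array([ 0.00028733, -0.0023133 , -0.00417784, -0.0007768 , -0.00208576,
       -0.0002821 ]), 'joint_efforts': array([ 3.08963881e-04, -3.94901383e+01, -3.71363282e+01, -1.28814095e-04,
        3.92221598e-03, -6.76325598e-06]), 'tool_pos': array([0.15309347, 0.6053868 , 0.23018585]), 'tool_rot': array([-2.26148965e-04,  1.23573334e-01,  9.92335019e-01, -8.89226339e-04]), 'contact_force': array([ 0.16216504,  0.11792438, -0.81462684]), 'ft_torque': array([-0.0419489 , -0.01506234, -0.031264  ]), 'grasp_force': 0.0, 'gripper_width': 0.9973510930982723} 0.0187
```

View pics/top0.png

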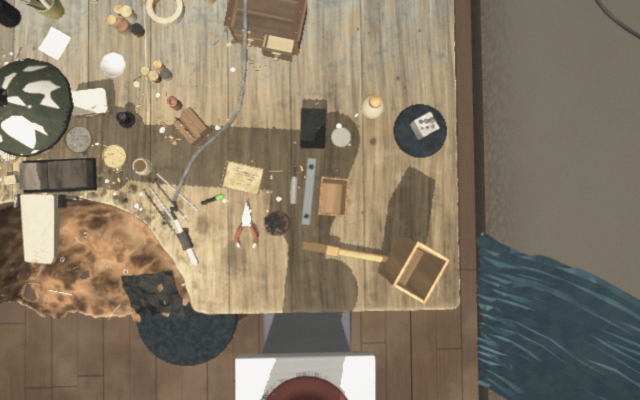

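View pics/side0.png

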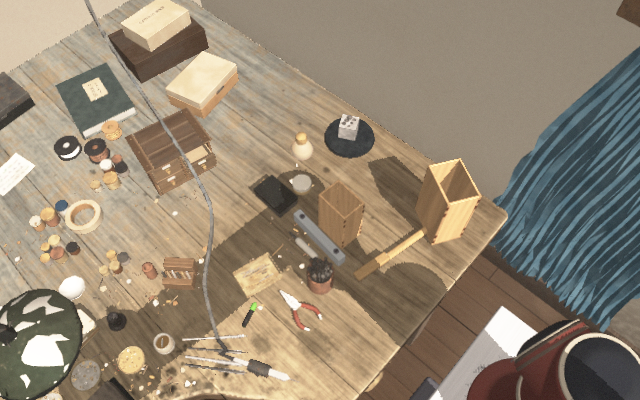

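The top view shows the small box's mouth around (333,196), directly right of the steel stop at (310,190). The larger look-alike is at (420,272), the brush at (345,253), the pot at (342,135), the tin at (313,122) and the cup at (276,222). In the side view the small box is at (340,215) and the stop at (318,237). Next I'll measure them.

Run:
```python
from h import *
A=np.load("top0.npz"); P=cloud("top",A["d"]); im=A["im"]
S=np.load("side0.npz"); Q=cloud("side",S["d"])
def rect(pts): 
    r=cv2.minAreaRect((pts[:,:2]*1000).astype(np.float32)); return np.round(r[0],1),np.round(r[1],1),round(r[2],2)
def sel(C,x,y,z): return C[(C[...,0]>x[0])&(C[...,0]<x[1])&(C[...,1]>y[0])&(C[...,1]<y[1])&(C[...,2]>z[0])&(C[...,2]<z[1])]
print("boxctr",onz("top",333,196,.13),"stop",onz("top",310,190,.032), P[196,333],P[190,310])
print("bench z", np.median(sel(P,(.3,.6),(.05,.3),(-.02,.02))[:,2]))
bx=(.42,.58);by=(-.13,.0)
for n,C in(("top",P),("side",Q)):
    b=sel(C,bx,by,(.118,.145)); print(n,"rim",len(b),np.median(b[:,2]),rect(b),np.ptp(b,0))
# stop by colour: bluish grey in top, ray onto z=.032
w=im[150:232,295:325].astype(int); m=((w[...,2]>w[...,0]+3)&(w.sum(2)>200)).astype(np.uint8)
n,l,s,c=cv2.connectedComponentsWithStats(m); k=1+s[1:,4].argmax(); v,u=np.nonzero(l==k)
r=cv2.minAreaRect(np.c_[u+295,v+150].astype(np.float32)); print("stop px",r)
cs=np.array([onz("top",*p,.032) for p in cv2.boxPoints(r)]);print(cs.round(4)); print("z stop",np.median(P[v+150,u+295],0))
# rim by colour in both views -> ray corners
for a,b,t in((.1,.6,"") ,):
    g=sel(P,(-.0,.75),(-.35,.75),(.0,2)); 
    for y in np.arange(-.35,.75,.1): q=g[(g[:,1]>y)&(g[:,1]<y+.1)]; print(round(y,2),[round(float(q[(q[:,0]>x)&(q[:,0]<x+.15),2].max(initial=0)),3) for x in (0,.15,.3,.45,.6)])
for n in("top","side"):
    i=cv2.imread(f"pics/{n}0.png"); 
    c=i[130:270,260:400] if n=="top" else i[160:300,260:400]
    cv2.imwrite(f"pics/{n}c.png",cv2.resize(c,None,fx=4,fy=4,interpolation=cv2.INTER_CUBIC))
```

```text
boxctr [ 0.51089125 -0.06101623  0.13      ] stop [ 0.527821   -0.01591746  0.032     ] [ 0.51479044 -0.06839118  0.00708386] [ 0.52801593 -0.01593962  0.02781287]
bench z -0.00014583923955004897
top rim 277 0.12948268685099917 (array([509.9, -60.9]), array([56.1, 75.8]), 84.95) [0.07825366 0.06074619 0.01491306]
side rim 458 0.12711714275451552 (array([509.8, -61.3]), array([57.9, 78.6]), 85.02) [0.08067754 0.06344448 0.01579335]Traceback (most recent call last):
  File "<stdin>", line 14, in <module>
ValueError: attempt to get argmax of an empty sequence
```

Run:
```python
from h import *
A=np.load("top0.npz"); P=cloud("top",A["d"])
S=np.load("side0.npz"); Q=cloud("side",S["d"])
def rect(pts): 
    r=cv2.minAreaRect((pts[:,:2]*1000).astype(np.float32)); return np.round(r[0],1),np.round(r[1],1),round(r[2],2)
def sel(C,x,y,z): return C[(C[...,0]>x[0])&(C[...,0]<x[1])&(C[...,1]>y[0])&(C[...,1]<y[1])&(C[...,2]>z[0])&(C[...,2]<z[1])]
for n,C in(("top",P),("side",Q)):
    b=sel(C,(.43,.63),(-.034,.005),(.026,.036)); print(n,"stop",len(b),np.median(b,0),rect(b),np.ptp(b,0))
g=sel(P,(-.0,.75),(-.35,.75),(.0,2))
for y in np.arange(-.35,.75,.1): q=g[(g[:,1]>y)&(g[:,1]<y+.1)]; print(round(y,2),[round(float(q[(q[:,0]>x)&(q[:,0]<x+.15),2].max(initial=0)),3) for x in (0,.15,.3,.45,.6)])
i=cv2.imread("pics/top0.png")[130:270,260:400]; cv2.imwrite("pics/topc.png",cv2.resize(i,None,fx=4,fy=4,interpolation=cv2.INTER_CUBIC))
```

```text
top stop 623 [ 0.53005804 -0.01163404  0.0313457 ] (array([539.6, -14.9]), array([ 37.8, 178.8]), 89.45) [0.17886174 0.03841073 0.00989353]
side stop 684 [ 0.52428258 -0.01132507  0.03092646] (array([539.7, -14.6]), array([ 38.6, 180.2]), 89.91) [0.18018365 0.03874445 0.00984442]
-0.35 [0.0, 0.005, 0.17, 0.006, 0.064]
-0.25 [0.004, 0.005, 0.17, 0.006, 0.071]
-0.15 [0.019, 0.005, 0.027, 0.133, 0.067]
-0.05 [0.04, 0.004, 0.09, 0.964, 0.035]
0.05 [0.016, 0.004, 0.096, 0.092, 0.173]
0.15 [0.004, 0.005, 0.02, 0.06, 0.107]
0.25 [0.0, 0.003, 0.026, 0.051, 0.063]
0.35 [0.0, 0.0, 0.0, 0.079, 0.201]
0.45 [0.0, 0.0, 0.024, 0.185, 0.236]
0.55 [0.0, 0.0, 0.027, 0.168, 0.188]
0.65 [0.0, 0.0, 0.0, 0.014, 0.01]
```

View pics/topc.png

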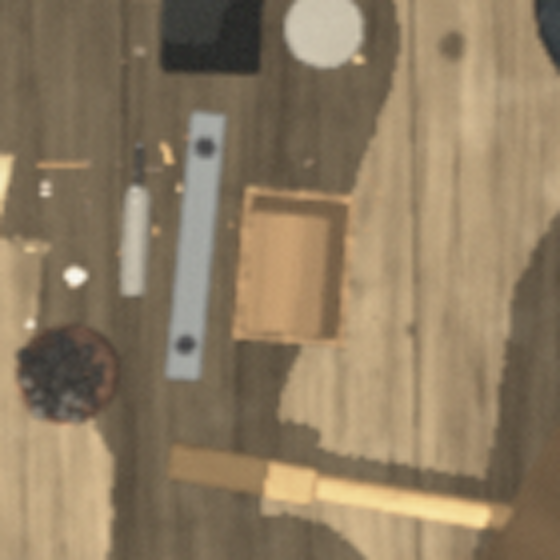

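The crop shows the stop's top with corners near (192,113), (225,114), (200,379) and (166,378). The box rim is a little right of it, and the brush lies below, from (170,460) to (510,515).

Run:
```python
from h import *
c=[onz("top",260+(u+.5)/4-.5,130+(v+.5)/4-.5,.032)[:2] for u,v in((192,113),(225,114),(200,379),(166,378))]
c=np.array(c); print(c.round(4)); a,b=c[1],c[2]; e=(a-b); print("len",np.linalg.norm(e),"edge dir deg",np.degrees(np.arctan2(e[1],e[0])))
m=(a+b)/2; n=np.array([e[1],-e[0]])/np.linalg.norm(e); print("face mid",m,"outward normal",n)
d=np.array([.5099,-.061])-m; print("box centre: out",d@n,"along",d@e/np.linalg.norm(e))
B=np.load("top0.npz");P=cloud("top",B["d"]);q=P[(P[...,2]>.9)&(P[...,2]<2)];print(len(q),q[:3])
from scipy.spatial.transform import Rotation as R
s=manip.state();w=s["tool_rot"];M=R.from_quat(w,scalar_first=True).as_matrix();print(M.round(3),s["tool_pos"])
```

```text
[[ 0.5994 -0.0114]
 [ 0.5987 -0.0297]
 [ 0.4516 -0.0143]
 [ 0.4524  0.0045]]
len 0.14788994337969524 edge dir deg -5.9685376590617985
face mid [ 0.52515249 -0.02200828] outward normal [-0.10398233 -0.99457914]
box centre: out 0.04036634037797879 along -0.011115362924986714
999 [[ 0.48443912 -0.01098453  0.96386337]
 [ 0.48443912 -0.01098453  0.96386337]
 [ 0.48443912 -0.01098453  0.96386337]]
[[-0.969  0.245 -0.001]
 [ 0.245  0.969 -0.002]
 [ 0.    -0.002 -1.   ]] [0.15309347 0.6053868  0.23018585]
```

```bash
python3 -m crank '[{"z":-3},{"z":-3},{"x":-2.55,"y":-2.8},{"x":-2.55,"y":-2.8},{"x":-2.55,"y":-2.8}]' 32
for i in 1; do python3 -m crank '[{"x":-2.55,"y":-2.8},{"x":-2.55,"y":-2.8},{"x":-2.55,"y":-2.8},{"x":-2.55,"y":-2.8},{"x":-2.55,"y":-2.8}]'
python3 -m crank '[{"x":-2.55,"y":-2.8},{"x":-2.55,"y":-2.8},{"x":-2.55,"y":-2.8},{"x":-2.55,"y":-2.8},{"x":-2.55,"y":-2.8}]'
python3 -m crank '[{"x":-2.55,"y":-2.8},{"x":-2.55,"y":-2.8},{"x":-2.55,"y":-2.8},{"x":-2.55,"y":-2.8},{"x":-2.55,"y":-2.8}]'
python3 -m crank '[{"turn":0.142},{"turn":0.142},{"turn":0.142},{"turn":0.142},{"turn":0.142}]'
python3 -m crank '[{"turn":0.142},{"turn":0.142},{"turn":0.142},{"turn":0.142},{"turn":0.142}]'; done
```

```text
schema error: expected keys x, y, z, turn
schema error: expected keys x, y, z, turn
schema error: expected keys x, y, z, turn
schema error: expected keys x, y, z, turn
schema error: expected keys x, y, z, turn
schema error: expected keys x, y, z, turn
```

All keys are required.

```bash
python3 -m crank '[{"x":0,"y":0,"z":-3,"turn":0},{"x":0,"y":0,"z":-3,"turn":0},{"x":-2.55,"y":-2.8,"z":0,"turn":0},{"x":-2.55,"y":-2.8,"z":0,"turn":0},{"x":-2.55,"y":-2.8,"z":0,"turn":0}]' 32
python3 -m crank '[{"x":-2.55,"y":-2.8,"z":0,"turn":0},{"x":-2.55,"y":-2.8,"z":0,"turn":0},{"x":-2.55,"y":-2.8,"z":0,"turn":0},{"x":-2.55,"y":-2.8,"z":0,"turn":0},{"x":-2.55,"y":-2.8,"z":0,"turn":0}]'
python3 -m crank '[{"x":-2.55,"y":-2.8,"z":0,"turn":0},{"x":-2.55,"y":-2.8,"z":0,"turn":0},{"x":-2.55,"y":-2.8,"z":0,"turn":0},{"x":-2.55,"y":-2.8,"z":0,"turn":0},{"x":-2.55,"y":-2.8,"z":0,"turn":0}]'
python3 -m crank '[{"x":-2.55,"y":-2.8,"z":0,"turn":0},{"x":-2.55,"y":-2.8,"z":0,"turn":0},{"x":-2.55,"y":-2.8,"z":0,"turn":0},{"x":-2.55,"y":-2.8,"z":0,"turn":0},{"x":-2.55,"y":-2.8,"z":0,"turn":0}]'
python3 -m crank '[{"x":0,"y":0,"z":0,"turn":0.142},{"x":0,"y":0,"z":0,"turn":0.142},{"x":0,"y":0,"z":0,"turn":0.142},{"x":0,"y":0,"z":0,"turn":0.142},{"x":0,"y":0,"z":0,"turn":0.142}]'
python3 -m crank '[{"x":0,"y":0,"z":0,"turn":0.142},{"x":0,"y":0,"z":0,"turn":0.142},{"x":0,"y":0,"z":0,"turn":0.142},{"x":0,"y":0,"z":0,"turn":0.142},{"x":0,"y":0,"z":0,"turn":0.142}]'
cat >> h.py <<'E'
from scipy.spatial.transform import Rotation as R
FM=np.array([.5252,-.0220]); FN=np.array([-.1040,-.9946]); FE=np.array([.9946,-.1040])
def where(x,y,z):   # tool-axis shift in cm to world target, plus yaw error
    s=manip.state(); M=R.from_quat(s["tool_rot"],scalar_first=True).as_matrix()
    print("shift cm",(M.T@(np.array([x,y,z])-s["tool_pos"])*100).round(2),"yaw tool y deg",np.degrees(np.arctan2(M[1,1],M[0,1])).round(2),"t",s["time"],"tilt",M[:,2].round(3))
def stat():
    s=manip.state(); d=s["tool_pos"][:2]-FM; print("out mm",(d@FN*1e3).round(1),"along",(d@FE*1e3).round(1),"z",(s["tool_pos"][2]*1e3).round(1),"F",s["contact_force"].round(1),"t",s["time"])
E
python3 -c "
from h import *
where(.5099,-.061,.15);stat()"
```

```text
time: 0.6
tool_pos: [0.2071, 0.5045, 0.2909]
tool_rot: [-0.0, 0.123, 0.992, -0.0]
contact_force: [-0.3, -0.1, -0.7]
gripper_width: 0.317
grasp_force: 0.0
time: 1.1
tool_pos: [0.2963, 0.3372, 0.2908]
tool_rot: [-0.0, 0.123, 0.992, -0.0]
contact_force: [0.0, 0.3, 0.1]
gripper_width: 0.321
grasp_force: 0.0
time: 1.6
tool_pos: [0.3856, 0.1702, 0.2909]
tool_rot: [-0.0, 0.124, 0.992, -0.0]
contact_force: [0.8, 0.2, 0.5]
gripper_width: 0.32
grasp_force: 0.0
time: 2.1
tool_pos: [0.4749, 0.0032, 0.2908]
tool_rot: [-0.0, 0.124, 0.992, 0.0]
contact_force: [-0.2, -0.1, -0.1]
gripper_width: 0.32
grasp_force: 0.0
time: 2.6
tool_pos: [0.4744, 0.0047, 0.2907]
tool_rot: [-0.001, 0.463, 0.886, -0.0]
contact_force: [0.2, 0.1, -0.6]
gripper_width: 0.321
grasp_force: 0.0
time: 3.1
tool_pos: [0.4743, 0.0048, 0.2907]
tool_rot: [-0.0, 0.743, 0.67, -0.0]
contact_force: [0.1, -0.7, 0.5]
gripper_width: 0.316
grasp_force: 0.0
shift cm [-6.18  4.23 14.06] yaw tool y deg -5.89 t 3.1 tilt [-0.001  0.    -1.   ]
out mm -21.3 along -53.4 z 290.7 F [ 0.1 -0.7  0.5] t 3.1
```

```bash
python3 -m crank '[{"x":-3.1,"y":2.12,"z":0,"turn":0},{"x":-3.1,"y":2.12,"z":0,"turn":0},{"x":0,"y":0,"z":4,"turn":0},{"x":0,"y":0,"z":4,"turn":0},{"x":0,"y":0,"z":4,"turn":0}]'
python3 -m crank '[{"x":0,"y":0,"z":1,"turn":0},{"x":0,"y":0,"z":0,"turn":0},{"x":0,"y":0,"z":0,"turn":0}]'
python3 -c "
from h import *
where(.5099,-.061,.11);stat()
im,d=manip.grab_frame('side');im2,d=manip.grab_frame('top')
a=cv2.resize(im[110:290,260:440],(400,400));b=cv2.resize(im2[130:260,280:410],(400,400))
cv2.imwrite('pics/a1.png',np.hstack([a,b])[...,::-1])"
```

```text
time: 3.6
tool_pos: [0.5107, -0.0614, 0.1697]
tool_rot: [0.0, 0.741, 0.672, 0.0]
contact_force: [0.1, -0.3, 0.3]
gripper_width: 0.32
grasp_force: 0.0
time: 3.9
tool_pos: [0.512, -0.0613, 0.1634]
tool_rot: [0.001, 0.741, 0.672, 0.001]
contact_force: [0.1, 0.5, 0.3]
gripper_width: 0.318
grasp_force: 0.0
shift cm [ 0.02 -0.22  5.33] yaw tool y deg -5.55 t 3.9 tilt [ 0.003 -0.001 -1.   ]
out mm 40.5 along -9.1 z 163.4 F [0.1 0.5 0.3] t 3.9
```

View pics/a1.png

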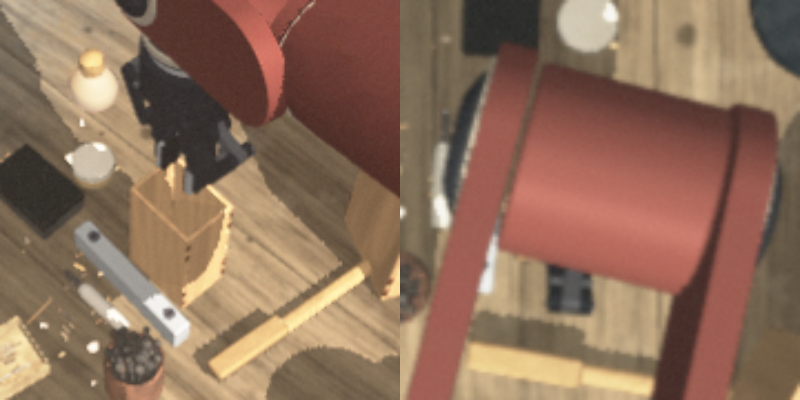

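The left half shows both fingertips above the small box's mouth, around (190,180), with nothing else near. I'll lower them into the mouth.

```bash
python3 -m crank '[{"x":0,"y":-0.2,"z":1.5,"turn":0},{"x":0,"y":0,"z":1.5,"turn":0},{"x":0,"y":0,"z":1.5,"turn":0},{"x":0,"y":0,"z":1.5,"turn":0},{"x":0,"y":0,"z":0.5,"turn":0}]'
python3 -m crank '[{"x":-0.4,"y":0,"z":0,"turn":0},{"x":-0.4,"y":0,"z":0,"turn":0},{"x":-0.2,"y":0,"z":0,"turn":0},{"x":-0.2,"y":0,"z":0,"turn":0},{"x":-0.2,"y":0,"z":0,"turn":0}]'
python3 -c "
from h import *
stat()"
```

```text
time: 4.5
tool_pos: [0.507, -0.0604, 0.0931]
tool_rot: [-0.002, 0.741, 0.672, -0.001]
contact_force: [0.0, 0.7, 0.0]
gripper_width: 0.318
grasp_force: 0.0
time: 5.0
tool_pos: [0.508, -0.0751, 0.097]
tool_rot: [0.0, 0.741, 0.672, 0.001]
contact_force: [0.8, 1.1, 0.9]
gripper_width: 0.325
grasp_force: 0.5
out mm 54.6 along -11.6 z 97.0 F [0.8 1.1 0.9] t 5.0
```

```bash
for i in 1; do python3 -m crank '[{"x":-0.3,"y":0,"z":0,"turn":0},{"x":-0.3,"y":0,"z":0,"turn":0},{"x":-0.3,"y":0,"z":0,"turn":0},{"x":-0.3,"y":0,"z":0,"turn":0},{"x":-0.3,"y":0,"z":0,"turn":0}]'
python3 -c "
from h import *
stat()"
python3 -m crank '[{"x":-0.3,"y":0,"z":-0.1,"turn":0},{"x":-0.3,"y":0,"z":-0.1,"turn":0},{"x":-0.2,"y":0,"z":-0.1,"turn":0},{"x":-0.2,"y":0,"z":0,"turn":0},{"x":0,"y":0,"z":0,"turn":0}]'
done; python3 -c "
from h import *
stat()
im,d=manip.grab_frame('side')
cv2.imwrite('pics/a2.png',cv2.resize(im[130:290,260:440],(675,600))[...,::-1])"
```

```text
time: 5.5
tool_pos: [0.5059, -0.09, 0.0962]
tool_rot: [-0.0, 0.741, 0.672, -0.0]
contact_force: [0.7, 0.9, -0.7]
gripper_width: 0.324
grasp_force: 0.4
out mm 69.6 along -12.1 z 96.2 F [ 0.7  0.9 -0.7] t 5.5
time: 6.0
tool_pos: [0.5051, -0.1, 0.0994]
tool_rot: [0.0, 0.741, 0.672, -0.0]
contact_force: [-0.0, 0.6, -0.3]
gripper_width: 0.318
grasp_force: 0.3
out mm 79.7 along -11.9 z 99.4 F [-0.   0.6 -0.3] t 6.0
```

View pics/a2.png

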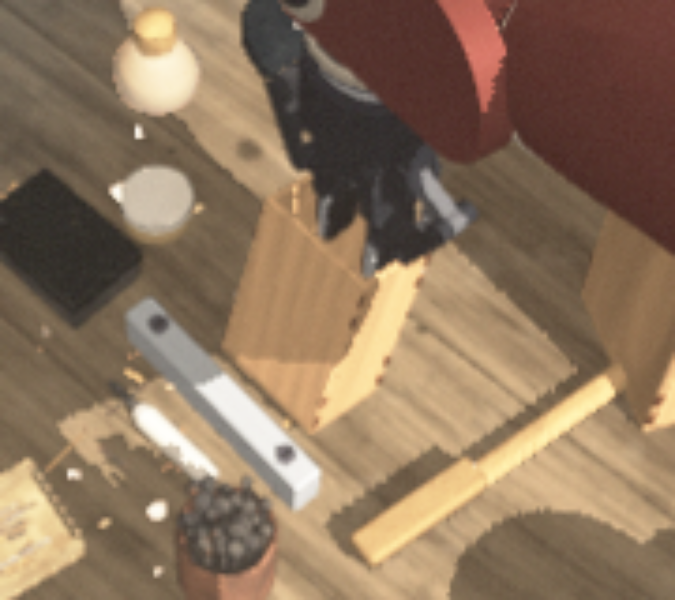

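The view shows the box tilting cleanly away from the stop, with its foot still on the bench and the fingertips inside the mouth near (360,230). I'll add a tilt measurement and carry on.

```bash
cat >> h.py <<'E'
def tilt():
    stat(); im,d=manip.grab_frame('side'); C=cloud('side',d).reshape(-1,3); C=C[d.reshape(-1)>0]
    o=(C[:,:2]-FM)@FN*1e3; a=(C[:,:2]-FM)@FE*1e3; z=C[:,2]*1e3
    r=[]
    for k in range(36,140,4):
        m=(abs(z-k)<2)&(abs(a+11)<25)&(o>-5)&(o<150)
        if m.sum()>3: r.append((k,np.percentile(o[m],15)))
    r=np.array(r)
    if len(r)<4: print("few"); return
    p=np.polyfit(r[:,0],r[:,1],1); k=abs(np.polyval(p,r[:,0])-r[:,1])<3
    if k.sum()>3: p=np.polyfit(r[k,0],r[k,1],1)
    print("tilt deg",np.degrees(np.arctan(p[0])).round(1),"out at z=40: %.1f"%np.polyval(p,40),"n",k.sum(),len(r), "pts",r[::3].round(0).tolist())
    return im
E
python3 -c "
from h import *
tilt()"
python3 -m crank '[{"x":-0.3,"y":0,"z":0,"turn":0},{"x":-0.3,"y":0,"z":0,"turn":0},{"x":-0.3,"y":0,"z":0,"turn":0},{"x":-0.2,"y":0,"z":0,"turn":0},{"x":0,"y":0,"z":0,"turn":0}]'
python3 -c "
from h import *
tilt()"
```

```text
out mm 79.6 along -11.9 z 99.4 F [-1.1  0.9  0.3] t 6.05
tilt deg 14.4 out at z=40: 20.7 n 26 26 pts [[36.0, 19.0], [48.0, 22.0], [60.0, 25.0], [72.0, 29.0], [84.0, 32.0], [96.0, 35.0], [108.0, 38.0], [120.0, 41.0], [132.0, 44.0]]
time: 6.6
tool_pos: [0.504, -0.1111, 0.0994]
tool_rot: [0.0, 0.741, 0.672, -0.0]
contact_force: [-0.6, 0.2, 1.0]
gripper_width: 0.322
grasp_force: 0.1
out mm 90.8 along -11.8 z 99.4 F [-0.6  0.2  1. ] t 6.6
tilt deg 20.2 out at z=40: 23.1 n 26 26 pts [[36.0, 22.0], [48.0, 26.0], [60.0, 30.0], [72.0, 35.0], [84.0, 40.0], [96.0, 44.0], [108.0, 49.0], [120.0, 53.0], [132.0, 57.0]]
```

```bash
python3 -m crank '[{"x":-0.2,"y":0,"z":0,"turn":0},{"x":-0.2,"y":0,"z":0,"turn":0},{"x":-0.2,"y":0,"z":0,"turn":0},{"x":0,"y":0,"z":0,"turn":0},{"x":0,"y":0,"z":0,"turn":0}]'
python3 -c "
from h import *
tilt()"
python3 -m crank '[{"x":-0.1,"y":0,"z":0,"turn":0},{"x":-0.1,"y":0,"z":0,"turn":0},{"x":-0.1,"y":0,"z":0,"turn":0},{"x":0,"y":0,"z":0,"turn":0},{"x":0,"y":0,"z":0,"turn":0}]'
python3 -c "
from h import *
tilt()"
```

```text
time: 7.15
tool_pos: [0.5035, -0.1167, 0.0994]
tool_rot: [0.0, 0.741, 0.672, 0.0]
contact_force: [-0.3, -0.8, 0.2]
gripper_width: 0.318
grasp_force: 0.1
out mm 96.5 along -11.8 z 99.4 F [-0.3 -0.8  0.2] t 7.15
tilt deg 23.0 out at z=40: 24.2 n 26 26 pts [[36.0, 22.0], [48.0, 28.0], [60.0, 33.0], [72.0, 38.0], [84.0, 44.0], [96.0, 48.0], [108.0, 53.0], [120.0, 58.0], [132.0, 63.0]]
time: 7.7
tool_pos: [0.5032, -0.1197, 0.0993]
tool_rot: [0.0, 0.741, 0.672, 0.0]
contact_force: [0.5, 0.6, 0.9]
gripper_width: 0.32
grasp_force: 0.0
out mm 99.4 along -11.8 z 99.3 F [0.5 0.6 0.9] t 7.7
tilt deg 24.5 out at z=40: 24.6 n 26 26 pts [[36.0, 23.0], [48.0, 28.0], [60.0, 34.0], [72.0, 39.0], [84.0, 45.0], [96.0, 51.0], [108.0, 56.0], [120.0, 61.0], [132.0, 66.0]]
```

```bash
python3 -m crank '[{"x":-0.1,"y":0,"z":0,"turn":0},{"x":-0.1,"y":0,"z":0,"turn":0},{"x":0,"y":0,"z":0,"turn":0},{"x":0,"y":0,"z":0,"turn":0},{"x":0,"y":0,"z":0,"turn":0}]'
python3 -c "
from h import *
tilt()"
python3 -m crank '[{"x":-0.1,"y":0,"z":0,"turn":0},{"x":-0.1,"y":0,"z":0,"turn":0},{"x":0,"y":0,"z":0,"turn":0},{"x":0,"y":0,"z":0,"turn":0},{"x":0,"y":0,"z":0,"turn":0}]'
python3 -c "
from h import *
tilt()"
```

```text
time: 8.25
tool_pos: [0.5029, -0.1216, 0.0993]
tool_rot: [-0.0, 0.741, 0.672, 0.0]
contact_force: [-0.1, 0.4, -0.3]
gripper_width: 0.321
grasp_force: 0.0
out mm 101.4 along -11.8 z 99.3 F [-0.1  0.4 -0.3] t 8.25
tilt deg 25.5 out at z=40: 24.8 n 26 26 pts [[36.0, 23.0], [48.0, 28.0], [60.0, 35.0], [72.0, 41.0], [84.0, 46.0], [96.0, 51.0], [108.0, 57.0], [120.0, 63.0], [132.0, 69.0]]
time: 8.8
tool_pos: [0.5028, -0.1236, 0.0993]
tool_rot: [0.0, 0.741, 0.672, 0.0]
contact_force: [0.1, -0.1, 0.6]
gripper_width: 0.322
grasp_force: 0.0
out mm 103.4 along -11.7 z 99.3 F [ 0.1 -0.1  0.6] t 8.8
tilt deg 27.8 out at z=40: 25.7 n 26 26 pts [[36.0, 24.0], [48.0, 30.0], [60.0, 37.0], [72.0, 43.0], [84.0, 49.0], [96.0, 55.0], [108.0, 61.0], [120.0, 68.0], [132.0, 74.0]]
```

```bash
python3 -m crank '[{"x":0,"y":0,"z":0,"turn":0},{"x":0,"y":0,"z":0,"turn":0},{"x":0,"y":0,"z":0,"turn":0}]' | head -4
python3 -c "
from h import *
tilt()"
```

```text
time: 9.15
tool_pos: [0.5028, -0.1237, 0.0994]
tool_rot: [0.0, 0.741, 0.672, -0.0]
contact_force: [-0.3, 0.2, 0.7]
out mm 103.4 along -11.7 z 99.4 F [-0.3  0.2  0.7] t 9.15
tilt deg 31.7 out at z=40: 26.7 n 26 26 pts [[36.0, 24.0], [48.0, 32.0], [60.0, 39.0], [72.0, 46.0], [84.0, 53.0], [96.0, 61.0], [108.0, 68.0], [120.0, 76.0], [132.0, 83.0]]
```

```bash
python3 -m crank '[{"x":-0.3,"y":0,"z":0,"turn":0},{"x":-0.3,"y":0,"z":0,"turn":0},{"x":-0.3,"y":0,"z":0,"turn":0},{"x":-0.3,"y":0,"z":0,"turn":0},{"x":-0.3,"y":0,"z":0,"turn":0}]' >/dev/null
python3 -c "
from h import *
tilt()"
python3 -m crank '[{"x":-0.3,"y":0,"z":0,"turn":0},{"x":-0.3,"y":0,"z":0,"turn":0},{"x":-0.3,"y":0,"z":0.1,"turn":0},{"x":-0.3,"y":0,"z":0.1,"turn":0},{"x":-0.3,"y":0,"z":0.1,"turn":0}]' >/dev/null
python3 -c "
from h import *
tilt()"
```

```text
out mm 118.8 along -11.7 z 99.3 F [ 0.6 -0.9 -0. ] t 9.7
tilt deg 37.9 out at z=40: 28.3 n 26 26 pts [[36.0, 26.0], [48.0, 35.0], [60.0, 44.0], [72.0, 53.0], [84.0, 62.0], [96.0, 72.0], [108.0, 82.0], [120.0, 90.0], [132.0, 100.0]]
out mm 133.7 along -11.5 z 96.2 F [-0.  -0.3 -0.8] t 10.25
tilt deg 44.5 out at z=40: 28.5 n 25 26 pts [[36.0, 31.0], [48.0, 36.0], [60.0, 48.0], [72.0, 59.0], [84.0, 72.0], [96.0, 84.0], [108.0, 95.0], [120.0, 107.0], [132.0, 118.0]]
```

```bash
python3 -m crank '[{"x":-0.3,"y":0,"z":0.1,"turn":0},{"x":-0.3,"y":0,"z":0.1,"turn":0},{"x":-0.3,"y":0,"z":0.1,"turn":0},{"x":-0.3,"y":0,"z":0.2,"turn":0},{"x":-0.3,"y":0,"z":0.2,"turn":0}]' >/dev/null
python3 -c "
from h import *
tilt()"
python3 -m crank '[{"x":-0.3,"y":0,"z":0.2,"turn":0},{"x":-0.3,"y":0,"z":0.2,"turn":0},{"x":-0.3,"y":0,"z":0.2,"turn":0},{"x":-0.3,"y":0,"z":0.2,"turn":0},{"x":-0.3,"y":0,"z":0.2,"turn":0}]' >/dev/null
python3 -c "
from h import *
im=tilt()
cv2.imwrite('pics/a3.png',cv2.resize(im[130:290,260:440],(675,600))[...,::-1])"
```

```text
out mm 148.9 along -11.2 z 89.4 F [ 0.8 -1.7  0.8] t 10.8
tilt deg 51.1 out at z=40: 28.3 n 21 25 pts [[40.0, 35.0], [52.0, 43.0], [64.0, 58.0], [76.0, 73.0], [88.0, 88.0], [100.0, 102.0], [112.0, 118.0], [124.0, 133.0], [136.0, 136.0]]
out mm 163.8 along -11.2 z 79.2 F [-0.7 -1.8  0.6] t 11.35
tilt deg 58.5 out at z=40: 25.6 n 17 19 pts [[44.0, 42.0], [56.0, 52.0], [68.0, 70.0], [80.0, 91.0], [92.0, 110.0], [104.0, 131.0], [116.0, 145.0]]
```

View pics/a3.png

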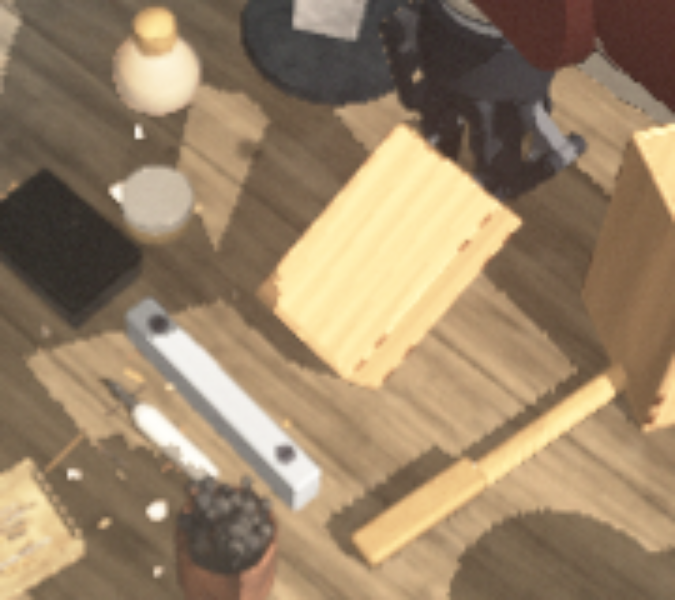

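The view shows the box leaning on the fingers at about 58°, with its foot line near (320,350) and everything else untouched. Before going lower I'll check the arm's clearance over the larger box, at the right edge.

Run:
```python
from h import *
for n in("side","top"):
    im,d=manip.grab_frame(n); cv2.imwrite(f"pics/arm_{n}.png",im[...,::-1]); C=cloud(n,d); i=im.astype(int)
    red=(i[...,0]>1.6*i[...,2])&(i[...,0]>1.8*i[...,1])&(d>0)
    for x in np.arange(.2,.6,.05):
        q=C[red&(C[...,0]>x)&(C[...,0]<x+.05)&(C[...,2]>.05)]
        if len(q)>5: print(n,round(x,2),"z %.3f..%.3f y %.3f..%.3f"%(*np.percentile(q[:,2],[1,99]),*np.percentile(q[:,1],[1,99])))
print(manip.state()["joint_pos"])
```

```text
side 0.2 z 0.520..0.597 y -0.056..0.029
side 0.25 z 0.487..0.562 y -0.084..0.002
side 0.3 z 0.444..0.525 y -0.115..-0.025
side 0.35 z 0.398..0.486 y -0.189..-0.057
side 0.4 z 0.376..0.445 y -0.215..-0.071
side 0.45 z 0.374..0.429 y -0.234..-0.103
side 0.5 z 0.393..0.410 y -0.201..-0.128
[-4.94385376e-01 -2.80169114e-02  1.96074250e+00 -8.03002912e-05
  1.20873388e+00 -3.96981805e-01]
```

View pics/arm_side.png

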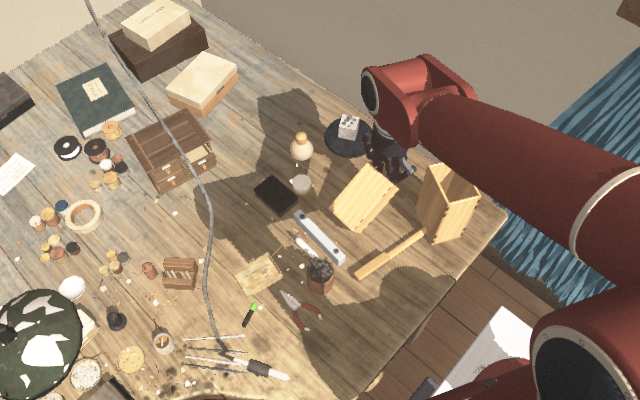

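The forearm crosses above the larger box at z > 0.33, so there's enough clearance. I'll keep lowering.

```bash
python3 -m crank '[{"x":-0.3,"y":0,"z":0.2,"turn":0},{"x":-0.3,"y":0,"z":0.2,"turn":0},{"x":-0.3,"y":0,"z":0.3,"turn":0},{"x":-0.3,"y":0,"z":0.3,"turn":0},{"x":-0.3,"y":0,"z":0.3,"turn":0}]' >/dev/null
python3 -c "
from h import *
tilt()"
python3 -m crank '[{"x":-0.3,"y":0,"z":0.3,"turn":0},{"x":-0.3,"y":0,"z":0.3,"turn":0},{"x":-0.3,"y":0,"z":0.3,"turn":0},{"x":-0.2,"y":0,"z":0.3,"turn":0},{"x":0,"y":0,"z":0,"turn":0}]' >/dev/null
python3 -c "
from h import *
tilt()"
```

```text
out mm 178.8 along -11.2 z 66.1 F [-1.4 -2.7  0.2] t 12.0
tilt deg 66.2 out at z=40: 19.9 n 10 13 pts [[48.0, 49.0], [60.0, 64.0], [72.0, 91.0], [84.0, 121.0], [96.0, 145.0]]
out mm 189.6 along -11.5 z 53.7 F [ 0.1 -1.8 -0.7] t 12.55
tilt deg 66.9 out at z=40: 35.9 n 3 13 pts [[36.0, 24.0], [48.0, 54.0], [60.0, 70.0], [72.0, 113.0], [84.0, 144.0]]
```

```bash
python3 -m crank '[{"x":-0.2,"y":0,"z":0.3,"turn":0},{"x":-0.2,"y":0,"z":0.3,"turn":0},{"x":-0.2,"y":0,"z":0.3,"turn":0},{"x":-0.2,"y":0,"z":0.3,"turn":0},{"x":-0.2,"y":0,"z":0.3,"turn":0}]' >/dev/null
python3 -c "
from h import *
tilt()"
python3 -m crank '[{"x":-0.2,"y":0,"z":0.3,"turn":0},{"x":-0.2,"y":0,"z":0.3,"turn":0},{"x":-0.2,"y":0,"z":0.3,"turn":0},{"x":-0.2,"y":0,"z":0.2,"turn":0},{"x":-0.2,"y":0,"z":0.2,"turn":0}]' >/dev/null
python3 -c "
from h import *
stat(); im,d=manip.grab_frame('side');C=cloud('side',d);o=(C[...,:2]-FM)@FN*1e3;a=(C[...,:2]-FM)@FE*1e3;z=C[...,2]*1e3
for k in range(40,210,20):
    m=(abs(o-k)<5)&(abs(a+11)<25)&(d>0)&(z<75)&(z>20)
    print(k,m.sum(),np.median(z[m]).round(1) if m.any() else '')
cv2.imwrite('pics/a4.png',cv2.resize(im[130:290,260:440],(675,600))[...,::-1])"
```

```text
out mm 199.5 along -11.1 z 38.9 F [-0.8 -1.3 -0.6] t 13.1
tilt deg 66.3 out at z=40: 51.2 n 2 10 pts [[36.0, 62.0], [48.0, 60.0], [60.0, 83.0], [72.0, 141.0]]
out mm 209.4 along -11.0 z 26.1 F [ 0.2 -0.   1. ] t 13.65
40 0 
60 0 
80 96 55.4
100 90 55.1
120 88 55.4
140 90 55.4
160 89 55.3
180 84 55.6
200 81 57.4
```

View pics/a4.png

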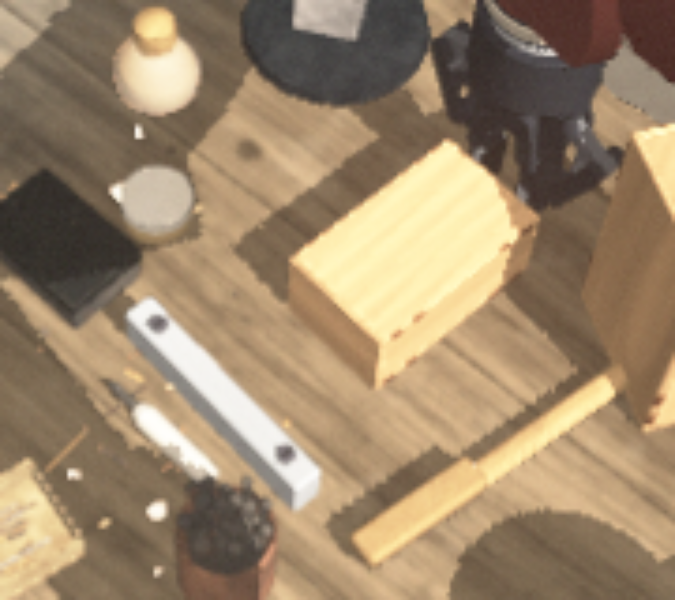

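The box now lies flat on its brass-plate side, with its top at 55 mm and its bottom facing the stop. I'll back off, spread the fingers to the side-wall rims, and push it back.

```bash
python3 -m crank '[{"x":-0.5,"y":0,"z":0,"turn":0.008},{"x":-0.5,"y":0,"z":0,"turn":0},{"x":-0.5,"y":0,"z":0,"turn":0},{"x":-0.5,"y":0,"z":0,"turn":0}]' >/dev/null
python3 -m crank '[{"x":0,"y":0,"z":0.5,"turn":0},{"x":0,"y":0,"z":0.5,"turn":0},{"x":0,"y":0,"z":0,"turn":0},{"x":0,"y":0,"z":0,"turn":0},{"x":0,"y":0,"z":0,"turn":0}]' 68
python3 -c "
from h import *
stat(); where(.5,-.25,.015); im,d=manip.grab_frame('side');C=cloud('side',d);z=C[...,2];o=(C[...,:2]-FM)@FN*1e3;a=(C[...,:2]-FM)@FE*1e3
m=(z>.048)&(z<.062)&(o>30)&(o<215)&(abs(a)<70)&(d>0)
i=im.astype(int);m&=(i[...,0]>1.25*i[...,2])
print(cv2.minAreaRect(np.c_[o[m],a[m]].astype(np.float32)))"
```

```text
time: 14.6
tool_pos: [0.4905, -0.2489, 0.0163]
tool_rot: [-0.0, 0.743, 0.669, -0.0]
contact_force: [0.7, 0.3, -0.2]
gripper_width: 0.68
grasp_force: 0.0
out mm 229.3 along -11.0 z 16.3 F [ 0.7  0.3 -0.2] t 14.6
shift cm [-0.01  0.96  0.13] yaw tool y deg -6.0 t 14.6 tilt [-0.  0. -1.]
((132.71505737304688, -10.68667221069336), (133.64170837402344, 78.28327941894531), 0.2156507521867752)
```

```bash
python3 -m crank '[{"x":0.5,"y":0,"z":0,"turn":0},{"x":0.5,"y":0,"z":0,"turn":0},{"x":0.5,"y":0,"z":0,"turn":0},{"x":0.4,"y":0,"z":0,"turn":0},{"x":0.4,"y":0,"z":0,"turn":0}]' | grep -E "force"
python3 -m crank '[{"x":0.5,"y":0,"z":0,"turn":0},{"x":0.5,"y":0,"z":0,"turn":0},{"x":0.5,"y":0,"z":0,"turn":0},{"x":0.5,"y":0,"z":0,"turn":0},{"x":0.5,"y":0,"z":0,"turn":0}]'| grep -E "force"
python3 -m crank '[{"x":0.5,"y":0,"z":0,"turn":0},{"x":0.5,"y":0,"z":0,"turn":0},{"x":0.5,"y":0,"z":0,"turn":0},{"x":0.5,"y":0,"z":0,"turn":0},{"x":0.3,"y":0,"z":0,"turn":0}]'| grep -E "force"
python3 -c "
from h import *
stat(); im,d=manip.grab_frame('side');C=cloud('side',d);z=C[...,2];o=(C[...,:2]-FM)@FN*1e3;a=(C[...,:2]-FM)@FE*1e3
m=(z>.048)&(z<.062)&(o>-10)&(o<215)&(abs(a)<70)&(d>0)
i=im.astype(int);m&=(i[...,0]>1.25*i[...,2])
print(cv2.minAreaRect(np.c_[o[m],a[m]].astype(np.float32)))"
```

```text
contact_force: [-0.3, -2.8, -0.6]
grasp_force: 1.0
contact_force: [-0.3, -2.2, -0.8]
grasp_force: 0.9
contact_force: [-0.8, -1.7, -0.6]
grasp_force: 0.9
out mm 157.9 along -10.9 z 16.3 F [-0.8 -1.7 -0.6] t 16.15
((90.34038543701172, -4.394374847412109), (94.83992004394531, 150.09620666503906), 87.84494018554688)
```

```bash
python3 -m crank '[{"x":0.3,"y":0,"z":0,"turn":0},{"x":0.3,"y":0,"z":0,"turn":0},{"x":0.2,"y":0,"z":0,"turn":0},{"x":0.2,"y":0,"z":0,"turn":0},{"x":0.2,"y":0,"z":0,"turn":0}]' | grep -E "force|pos"
for i in 1; do python3 -m crank '[{"x":0.1,"y":0,"z":0,"turn":0},{"x":0.1,"y":0,"z":0,"turn":0}]'| grep -E "force|pos"
python3 -m crank '[{"x":0.1,"y":0,"z":0,"turn":0},{"x":0,"y":0,"z":0,"turn":0}]'| grep -E "force|pos"; done
```

```text
tool_pos: [0.4992, -0.1664, 0.0163]
contact_force: [0.1, -1.7, 0.0]
grasp_force: 1.0
tool_pos: [0.4993, -0.1644, 0.0163]
contact_force: [-0.7, -1.9, -0.3]
grasp_force: 1.0
tool_pos: [0.4995, -0.1633, 0.0163]
contact_force: [0.0, -0.7, 0.3]
grasp_force: 0.6
```

```bash
python3 -c "
from h import *
stat()"
```

```text
out mm 143.2 along -10.9 z 16.3 F [ 0.  -0.7  0.3] t 17.1
```

```bash
python3 -m crank '[{"x":0.1,"y":0,"z":0,"turn":0},{"x":0,"y":0,"z":0,"turn":0}]' | grep -E "force|pos"
python3 -m crank '[{"x":0.1,"y":0,"z":0,"turn":0},{"x":0,"y":0,"z":0,"turn":0}]' | grep -E "force|pos"
python3 -m crank '[{"x":0.05,"y":0,"z":0,"turn":0},{"x":0,"y":0,"z":0,"turn":0}]' | grep -E "force|pos"
```

```text
tool_pos: [0.4996, -0.1624, 0.0163]
contact_force: [0.1, -1.0, -0.1]
grasp_force: 0.8
tool_pos: [0.4997, -0.1614, 0.0163]
contact_force: [0.2, -1.0, 0.8]
grasp_force: 0.8
tool_pos: [0.4997, -0.1612, 0.0163]
contact_force: [-0.1, -3.2, -0.4]
grasp_force: 1.6
```

```bash
python3 -m crank '[{"x":0.05,"y":0,"z":0,"turn":0},{"x":0,"y":0,"z":0,"turn":0}]' | grep -E "force|pos"
python3 -m crank '[{"x":0.05,"y":0,"z":0,"turn":0},{"x":0,"y":0,"z":0,"turn":0}]' | grep -E "force|pos"
```

```text
tool_pos: [0.4996, -0.1612, 0.0164]
contact_force: [-0.1, -5.5, -0.2]
grasp_force: 2.7
tool_pos: [0.4996, -0.1611, 0.0165]
contact_force: [-2.6, -7.1, -0.2]
grasp_force: 3.6
```

The force rises while the box stays put, so it's against the stop. I'll press a little more to square it, then back off, raise the tool and look.

```bash
python3 -m crank '[{"x":0.1,"y":0,"z":0,"turn":0},{"x":0.05,"y":0,"z":0,"turn":0},{"x":0,"y":0,"z":0,"turn":0}]' | grep -E "force|pos"
python3 -m crank '[{"x":-0.2,"y":0,"z":0,"turn":0},{"x":-0.4,"y":0,"z":0,"turn":0},{"x":-1,"y":0,"z":0,"turn":0},{"x":-2,"y":0,"z":0,"turn":0},{"x":-2,"y":0,"z":0,"turn":0}]' | grep -E "force|pos"
python3 -m crank '[{"x":0,"y":0,"z":-3,"turn":0},{"x":0,"y":0,"z":-4,"turn":0},{"x":0,"y":0,"z":-4,"turn":0},{"x":0,"y":0,"z":-4,"turn":0},{"x":0,"y":0,"z":0,"turn":0}]' | grep -E "force|pos"
python3 - <<'E'
from h import *
im,d=manip.grab_frame('side');C=cloud('side',d);z=C[...,2];o=(C[...,:2]-FM)@FN*1e3;a=(C[...,:2]-FM)@FE*1e3
m=(z>.048)&(z<.062)&(o>-6)&(o<150)&(abs(a+11)<46)&(d>0)
n,l,s,_=cv2.connectedComponentsWithStats(m.astype(np.uint8)); m=l==1+s[1:,4].argmax()
print(cv2.minAreaRect(np.c_[o[m],a[m]].astype(np.float32)),np.median(z[m]))
A=np.c_[o[m],a[m],np.ones(m.sum())];print("plane slopes",np.linalg.lstsq(A,z[m]*1e3,rcond=None)[0])
im2,_=manip.grab_frame('top')
cv2.imwrite('pics/a5.png',np.hstack([cv2.resize(im[150:290,250:390],(400,400)),cv2.resize(im2[120:260,260:400],(400,400))])[...,::-1])
E
```

```text
tool_pos: [0.4996, -0.1611, 0.0168]
contact_force: [-4.8, -11.1, 0.6]
grasp_force: 6.2
tool_pos: [0.4941, -0.2146, 0.0162]
contact_force: [-0.7, 0.7, 0.4]
grasp_force: 0.0
tool_pos: [0.4977, -0.2164, 0.1739]
contact_force: [0.5, 0.1, 0.3]
grasp_force: 0.0
((64.77964782714844, -10.306652069091797), (132.5235595703125, 79.155029296875), 0.3555980622768402) 0.05508874006277822
plane slopes [2.50160735e-03 7.31312374e-03 5.49879357e+01]
```

View pics/a5.png

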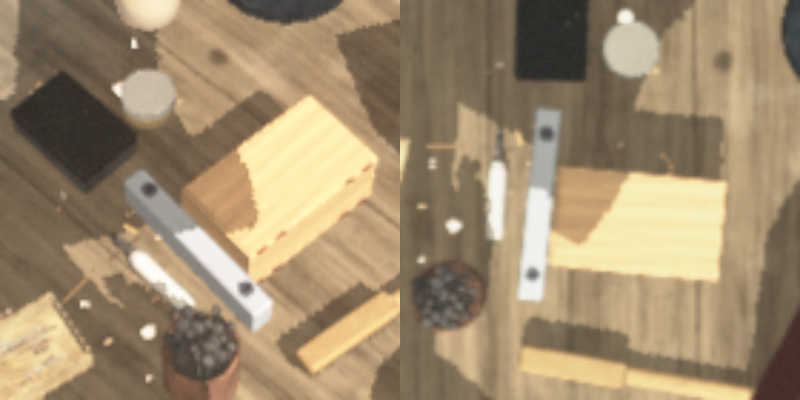

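The box lies flat, square to the stop (about 0.4°) and flush against it, roughly 10 mm off the middle. The other things haven't moved and the robot is clear, so I'll hand in.

```bash
python3 -c "
from plant import manip
print(manip.job_done())"
```

```text
the job is handed in; nothing more can be done
None
```

I handed the job in: the graver box was tipped over gently and now lies flat and flush against the stop with its mouth facing away, and the other things on the bench are where they were; no verdict came back.

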